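# Sort slip-cast vases by weight into the slide-cover drying chest

## Robot

A 7-joint arm with a two-finger parallel gripper is mounted at the origin on the work surface. World frame = base frame: x ahead of the robot, y to its left, z up, the work surface at z = 0. Lengths are in m, angles in rad, forces in N, time in s.
With the tool pointing down it reaches from about 0.425 to 0.875 m from the base axis. Payload 4.7 kg.
Tool frame: the origin (TCP) lies on the mounting face of the last link; the fingertips stand 182 mm ahead of it and the grasp point (between the pads) lies 164 mm ahead of it; z points along the fingers, y is the line along which they close (so a half turn about z gives the same grasp; the last joint's range is limited). The gripper opens to 87 mm and grips with 3 to 60 N. Pads are 19 mm wide; open, the fingers measure 117 mm over their backs; the gripper's body (75 mm by 190 mm) begins 51 mm behind the grasp point.
Start: joints at [-1.244, 0.321, -0.07, 1.45, 0.023, 1.371, -0.057], TCP at [0.2, 0.618, 0.405] pointing down, gripper open.
Joint ranges: [-2.86, 2.86], [-0.3, 2.09], [-1.38, 1.24], [0.06, 2.45], [-1.56, 4.7], [0.09, 2.05], [-2.69, 2.69]. Speed limits (rad/s): [2.57, 2.57, 3.14, 3.14, 3.14, 3.14, 3.14].

## Interface

Orientations are given as [roll, pitch, yaw] about the fixed x, y, z axes, in that order (R = Rz(yaw) Ry(pitch) Rx(roll)).
In Python, from workcell import * gives the robot as it stands.
- The arm moves only by the tool move_arm, never from a script. Its argument "rows" is a list of rows, each a list of 4 numbers: the shift along the tool's x, y, z each as a share of 0.025 m, from -1 to 1, then the turn about the tool's z as a share of 0.1 rad, from -1 to 1. A call has 1 to 10 rows; each row shifts and turns the commanded pose from where the row before left it, along the tool's axes as they then stand; what a row does not reach is not made up. A row lasts 1/12 s, in which the tool goes at most 41.7 mm and 7.16 degrees, less where a joint would pass 70% of its speed; a pose out of reach is approached as far as the arm can. A call with a number of a shift or a turn outside -1 to 1 is refused whole. A call with a gripper value outside its range is refused whole. "hand" is the closure, from 0 (fully open) to 1 (shut), set as the call begins (left out, the last holds). The fingers move at their own pace and stop on an object; the grip force is fixed at half the most. Time passes only in rows, so rows that do not move let the fingers close. It gives the time, the measured TCP pose, the force, the opening and the grip force at its end, in the units of the state.
- read_state(): the state, without advancing time (a new reading comes with each control period).
- grab_frame(name): name is "side" or "top"; returns the picture (384x512x3 uint8, red, green, blue); there is no depth.
- calibration(name): a dict with "fx", "fy", "cx", "cy" (pixels), "k1" (the pictures are not rectified: a ray, as slopes to the right and down, at radius r is drawn at 1 + k1 r^2 times it, then the intrinsics apply), "R" (3x3) and "t" (3): a world point X has camera coordinates R X + t. Camera axes: x right, y down, z forward; pixel columns grow to the right and rows downward; lengths in m; the calibration is good to about 2 mm. A picture is of the moment at which its call begins. calibration takes no time and is no camera call.
- hand_in(): hands the job in; it is judged then, once.
Trained networks look in the newest picture that a camera, given by its name, has taken for a name from the list of things; names that differ only in an ending like _2 or _b are one class to them, and where a whole thing is asked for, a point or a joint stands for the part that bears it (a point fixed in the world has none). Each returns a list of dicts, best first, with "p" (0 to 1); they miss things now and then, are a little off and sometimes report something else, mostly with a low value. They report only what shows in the picture. A call takes as long as a camera call. They do not tell look-alikes from the thing itself.
- silhouettes(camera, label): "pixels" (384x512 bool, what is visible of it) and "rect" ([centre column, centre row, width, height] in pixels, round what is visible of it).
- spot_point(camera, label): "at" ([column, row] in pixels: a listed point, or the origin of a listed thing).
The state is a dict: "time": time; "q": joint angles; "qvel": joint speeds; "joint_torque": joint torques, N m; "tool_pos": TCP position; "tool_rot": TCP orientation; "wrist_force": force on the tool from outside, world axes, zero at the start; "moment": the same for the moment, N m; "opening": finger opening in m; "grip_force": force on a finger pad.
Only numpy, scipy, OpenCV 4.12 (cv2) and the standard library are available. Lean on these libraries where they do the work, as an engineer would, in place of code of your own. Each camera call takes 0.05 s, during which the arm holds its last target. There are 200 camera calls.

## Task

Slide open the cover of the drying chest, then lift each clay vase from the ware board and feel its weight: stand every light, properly drained vase upright on the floor of the chest's compartment, and stand every heavy, undrained one upright in the grey reject tray. There may be any mix of the two. When all are sorted, slide the chest's cover fully home against its stop, and leave the jar, hammer, brush and kiln prop alone.

Things in the scene. Friction and masses are not known exactly. Their poses are not given: they have to be found in the camera images.
- chest_floor: centre of the top face of the compartment's floor in the fixed wooden drying chest, 8 mm above the bench. Inside it is 130 mm along the chest's x and 240 mm along its y, 106 mm deep: room for three vases in a row along y. Axes: the chest's
- chest: the fixed drying chest, origin on the bench under the compartment's centre: 150 mm wide (x), walls 10 mm, rim 114 mm above the bench, slim guide rails and stop to 128 mm. Its -y end is 130 mm from the centre; at +y it goes on as a closed deck to 370 mm, over which the opened cover parks
- cover (a joint): the flat plywood slide cover over the compartment: 0 = fully shut against the stop at the -y end, grows as it slides open along the chest's +y, 0.245 m = fully open. It may start a little open. About 3 N moves it slowly; it stays where it is left
- cover_handle (a point): centre of the grip block on the cover, 60 mm along the chest's x, 16 mm along its y, 34 mm tall (this point is 139 mm above the bench, 17 mm under its top and over the cover's face). When the cover is shut it lies 75 mm to -y of the compartment's centre; its axes are the chest's
- board_top (a point): centre of the top face of the fixed plywood ware board on which the vases stand in a row along its y: 150 mm (x) by 470 mm (y), 12 mm thick
- tray_floor: centre of the top face of the inner floor (5 mm above the bench) of the fixed shallow grey reject tray: inside 106 mm (x) by 196 mm (y), walls 5 mm thick reaching 22 mm above the bench. Room for two vases side by side along y
- vase_1_mid (a point): centre, half-way up, of clay vase 1; may be absent. All look alike: 100 mm tall, foot 61 and body 66 mm across, straight neck 32 mm across from 58 to 95 mm up, rim 34 mm, thick low-lying base; z along the vase, up. A drained (hollow) one weighs 0.14 to 0.18 kg, an undrained (solid) one 0.39 to 0.49 kg; only the weight tells, its number says nothing
- vase_2_mid (a point): centre, half-way up, of clay vase 2; may be absent. All look alike: 100 mm tall, foot 61 and body 66 mm across, straight neck 32 mm across from 58 to 95 mm up, rim 34 mm, thick low-lying base; z along the vase, up. A drained (hollow) one weighs 0.14 to 0.18 kg, an undrained (solid) one 0.39 to 0.49 kg; only the weight tells, its number says nothing
- vase_3_mid (a point): centre, half-way up, of clay vase 3; may be absent. All look alike: 100 mm tall, foot 61 and body 66 mm across, straight neck 32 mm across from 58 to 95 mm up, rim 34 mm, thick low-lying base; z along the vase, up. A drained (hollow) one weighs 0.14 to 0.18 kg, an undrained (solid) one 0.39 to 0.49 kg; only the weight tells, its number says nothing
- vase_4_mid (a point): centre, half-way up, of clay vase 4; may be absent. All look alike: 100 mm tall, foot 61 and body 66 mm across, straight neck 32 mm across from 58 to 95 mm up, rim 34 mm, thick low-lying base; z along the vase, up. A drained (hollow) one weighs 0.14 to 0.18 kg, an undrained (solid) one 0.39 to 0.49 kg; only the weight tells, its number says nothing
- vase_5_mid (a point): centre, half-way up, of clay vase 5; may be absent. All look alike: 100 mm tall, foot 61 and body 66 mm across, straight neck 32 mm across from 58 to 95 mm up, rim 34 mm, thick low-lying base; z along the vase, up. A drained (hollow) one weighs 0.14 to 0.18 kg, an undrained (solid) one 0.39 to 0.49 kg; only the weight tells, its number says nothing
- jar: bystander: squat jar with a white cap, 56 mm across, 85 mm tall; origin under its centre
- mallet: bystander: hammer lying on the bench, 220 mm long
- brush: bystander: brush lying on the bench, 170 mm long
- prop: bystander: plain cylindrical kiln prop, 48 mm across, 70 mm tall; origin under its centre
Mind the look-alikes: they are no part of the job. Leave any green look-alike of the part that bears vase_3_mid alone.

How it is judged:
By the outcome, as a careful person would: the job done as asked, in the order asked, and still so for the second after the job is handed in, with the robot touching nothing.
Of vase_1, vase_2, vase_3, vase_4, vase_5 only 3 to 5 are there at a start; the rules pass over those that are not, and their reading is None.
At some moment in a run one of vase_1, vase_2, vase_3, vase_4, vase_5 may be knocked a few centimetres aside while the robot is not near it.
It also fails if it takes over 210 s, if anything falls off the work surface, if the arm or the gripper's body presses on something with over 40 N, if the wrist force passes 120 N, or if a joint passes its speed limit or range.

## Working session

There is one attempt and no reset: what is moved stays moved. The work goes in short steps, Python scripts to look and compute and a tool call to move; the robot and the scene stay as the last step left them, time stands still between calls to the robot, and variables do not carry over. Pictures are saved under pics/ and viewed, at most 14 in all, crops included, and the job is handed in when it is done.

Besides the shell and the picture viewer there is one more tool, called as name([rows], argument=value, ...), one row to a line, values as JSON. move_arm: Moves the arm, as the interface text tells. Shift numbers are shares of 0.025 m and turn numbers shares of 0.1 rad, none past 1 either way. Its arguments: {"type":"object","properties":{"rows":{"type":"array"},"hand":{"type":"number"}},"required":["rows"]}

```bash
ls; mkdir -p pics; python3 - <<'E'
from workcell import *
import cv2,numpy as np
s=read_state()
print({k:np.round(v,3) for k,v in s.items()})
for n in("side","top"):
    im=grab_frame(n); cv2.imwrite(f"pics/{n}0.png",im[:,:,::-1])
    c=calibration(n); print(n,{k:np.round(v,3) for k,v in c.items()}, -np.array(c["R"]).T@np.array(c["t"]))
E
```

```text
pics
{'time': np.float64(0.0), 'q': array([-1.244,  0.322, -0.07 ,  1.452,  0.023,  1.371, -0.057]), 'qvel': array([-0.   , -0.001,  0.001,  0.001,  0.001, -0.   , -0.003]), 'joint_torque': array([-1.0000e-03, -4.9129e+01, -4.0400e-01, -3.1253e+01, -6.4000e-02,
        4.3000e-02,  0.0000e+00]), 'tool_pos': array([0.2  , 0.618, 0.404]), 'tool_rot': array([-3.14 ,  0.   ,  2.829]), 'wrist_force': array([-0.711,  0.36 , -0.418]), 'moment': array([0.015, 0.02 , 0.009]), 'grip_force': np.float64(0.0), 'opening': np.float64(0.087)}
side {'fx': np.float64(385.7), 'fy': np.float64(385.7), 'cx': np.float64(260.387), 'cy': np.float64(194.105), 'k1': np.float64(-0.096), 'R': array([[ 0.924, -0.381,  0.021],
       [-0.175, -0.471, -0.864],
       [ 0.339,  0.795, -0.502]]), 't': array([-0.519,  0.14 ,  0.934])} [ 0.18682967 -0.87471604  0.6010428 ]
top {'fx': np.float64(380.272), 'fy': np.float64(380.272), 'cx': np.float64(256.54), 'cy': np.float64(196.14), 'k1': np.float64(-0.129), 'R': array([[-0.007, -1.   , -0.001],
       [-0.999,  0.007, -0.045],
       [ 0.045,  0.001, -0.999]]), 't': array([-0.09 ,  0.489,  1.228])} [ 0.43310139 -0.09476282  1.24838029]
```

```bash
python3 - <<'E'
import cv2,numpy as np
a=cv2.imread("pics/side0.png");b=cv2.imread("pics/top0.png")
cv2.imwrite("pics/both0.png",cv2.resize(np.vstack([a,b]),(800,1200))[:600]) ; cv2.imwrite("pics/s0.png",cv2.resize(a,(800,600)));cv2.imwrite("pics/t0.png",cv2.resize(b,(800,600)))
E
```

```text
(no output)
```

View pics/s0.png

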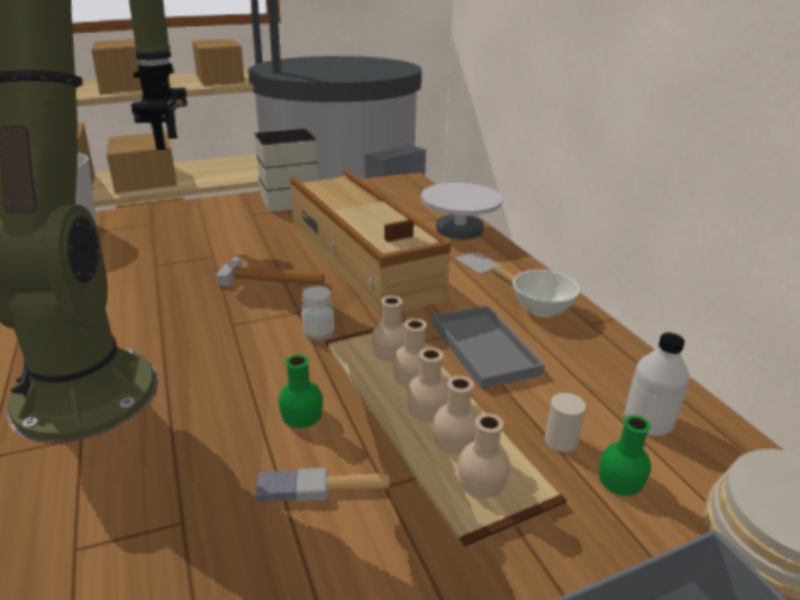

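View pics/t0.png

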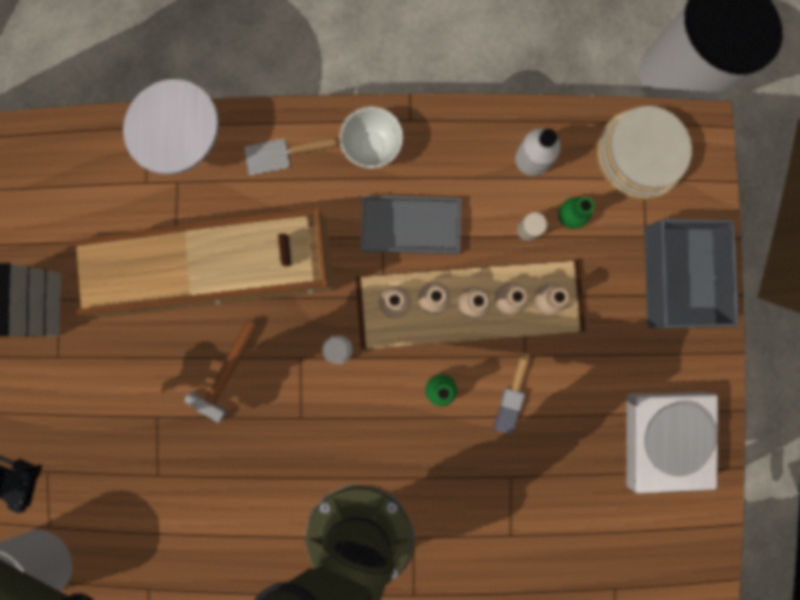

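The side view shows five clay vases on the board, at about (390,330), (413,350), (430,385), (458,415) and (485,455) in the enlarged picture. The look-alikes are two green vases at (300,395) and (625,460). The chest is at the back, with its handle at (398,230). In the top view the shallow grey tray is at (412,224). The deep grey bin at (690,272) has a different size and depth, so it isn't the tray.

```bash
cat > h.py <<'E'
from workcell import *
import cv2,numpy as np
from scipy.optimize import least_squares
C={n:calibration(n) for n in("side","top")}
def proj(n,X):
    c=C[n];p=np.asarray(X,float)@np.array(c["R"]).T+c["t"];u=p[...,:2]/p[...,2:]
    u=u*(1+c["k1"]*(u**2).sum(-1,keepdims=True))
    return u*[c["fx"],c["fy"]]+[c["cx"],c["cy"]]
def ray(n,px):
    c=C[n];K=np.array([[c["fx"],0,c["cx"]],[0,c["fy"],c["cy"]],[0,0,1.]])
    u=cv2.undistortPoints(np.array([[px]],float),K,np.array([c["k1"],0,0,0.]))[0,0]
    R=np.array(c["R"]);return -R.T@np.array(c["t"]),R.T@np.r_[u,1]
def onz(n,px,z):
    o,d=ray(n,px);return o+d*(z-o[2])/d[2]
def tri(ps,pt):
    A=[];b=[]
    for n,p in(("side",ps),("top",pt)):
        o,d=ray(n,p);d=d/np.linalg.norm(d);M=np.eye(3)-np.outer(d,d);A.append(M);b.append(M@o)
    X=np.linalg.lstsq(np.vstack(A),np.hstack(b),rcond=None)[0]
    e=max(np.linalg.norm(proj("side",X)-ps),np.linalg.norm(proj("top",X)-pt))
    return X,e
def match(label,pmin=.3,emax=6):
    S=[d for d in spot_point("side",label) if d["p"]>pmin];T=[d for d in spot_point("top",label) if d["p"]>pmin]
    out=[(*tri(a["at"],b["at"]),a["at"],b["at"],a["p"],b["p"]) for a in S for b in T]
    return sorted([o for o in out if o[1]<emax],key=lambda o:o[1])
def frames(tag=None):
    r={}
    for n in("side","top"):
        r[n]=grab_frame(n)
        if tag: cv2.imwrite(f"pics/{n}_{tag}.png",r[n][:,:,::-1])
    return r
E
python3 - <<'E'
from h import *
np.set_printoptions(precision=3,suppress=True)
frames()
for l in("vase_1_mid","cover_handle","tray_floor","chest_floor","chest","board_top","jar","prop"):
    print(l)
    for o in match(l): print("  ",o[0],round(o[1],1),np.round(o[2]),np.round(o[3]),np.round(o[4:],2))
for l in("tray_floor","chest","board_top","cover_handle","mallet"):
    for d in silhouettes("top",l)[:2]:
        m=d["pixels"].astype(np.uint8)
        cs,_=cv2.findContours(m,0,1);k=max(cs,key=cv2.contourArea)
        print(l,round(d["p"],2),np.round(d["rect"]),cv2.minAreaRect(k))
E
```

```text
vase_1_mid
   [ 0.502 -0.159  0.065] 2.1 [266. 223.] [277. 192.] [0.83 0.86]
   [ 0.515 -0.168 -0.044] 4.9 [273. 258.] [277. 192.] [0.38 0.86]
cover_handle
   [0.598 0.133 0.126] 0.6 [255. 150.] [181. 158.] [0.97 0.69]
tray_floor
   [ 0.66  -0.119  0.008] 5.4 [316. 220.] [262. 148.] [0.56 0.73]
chest_floor
chest
   [ 0.591  0.195 -0.003] 1.3 [245. 178.] [170. 165.] [0.84 0.96]
board_top
   [ 0.497 -0.241  0.027] 1.0 [276. 255.] [302. 194.] [0.64 0.98]
jar
   [ 0.405  0.037 -0.005] 1.1 [204. 214.] [218. 221.] [0.9  0.72]
prop
   [ 0.651 -0.362 -0.011] 2.9 [354. 284.] [337. 146.] [0.93 0.64]
tray_floor 0.98 [263. 146.  60.  31.] ((262.5, 143.5), (31.0, 59.0), 90.0)
chest 0.58 [130. 166. 167.  67.] ((129.44943237304688, 168.37506103515625), (54.046932220458984, 163.03919982910156), 83.21102905273438)
board_top 0.59 [159. 162.  82.  52.] ((158.85275268554688, 163.63340759277344), (43.03561782836914, 80.59648895263672), 83.36748504638672)
board_top 0.56 [301. 198. 145.  54.] ((300.09130859375, 194.64111328125), (46.76777267456055, 145.7211151123047), 84.98689270019531)
cover_handle 0.87 [160. 164.  82.  51.] ((158.8752899169922, 162.961181640625), (43.457740783691406, 80.50142669677734), 84.0938491821289)
cover_handle 0.69 [254. 193.  19.  20.] ((252.50003051757812, 192.99998474121094), (19.091880798339844, 19.091880798339844), 45.0)
mallet 0.83 [140. 238.  46.  66.] ((149.0, 237.5), (26.237194061279297, 66.68619537353516), 38.65980911254883)
```

```bash
python3 - <<'E'
import cv2,numpy as np
a=cv2.imread("pics/side0.png");b=cv2.imread("pics/top0.png")
I=cv2.INTER_CUBIC
t=cv2.resize(b[120:230,40:240],None,fx=4,fy=4,interpolation=I)[:, :800]
cv2.imwrite("pics/chest_top.png",t)
s=cv2.resize(a[100:250,180:380],None,fx=4,fy=4,interpolation=I)
cv2.imwrite("pics/chest_side.png",s)
E
```

```text
(no output)
```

View pics/chest_top.png

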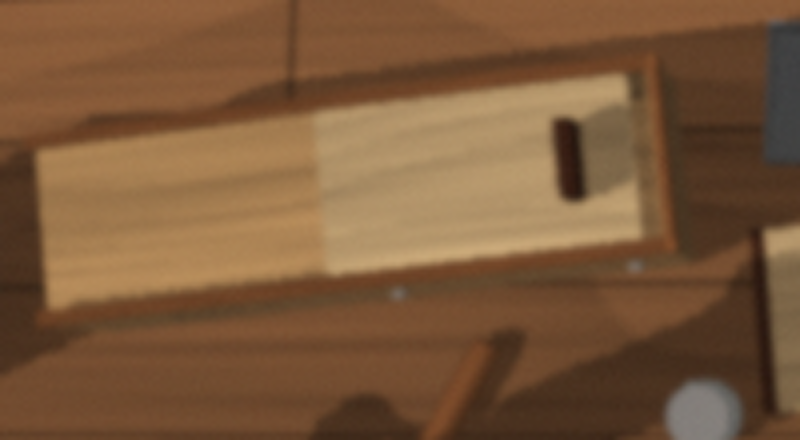

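View pics/chest_side.png

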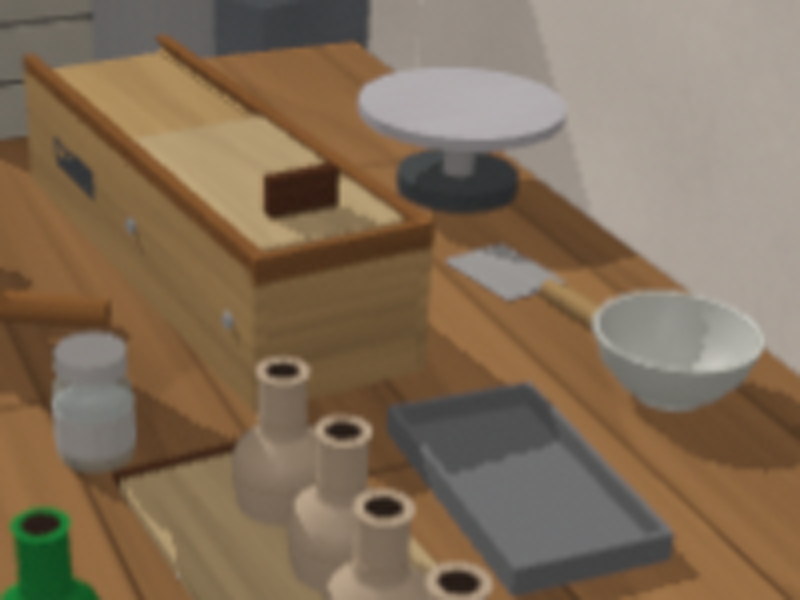

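The crops show the chest's top corners, in top-crop pixels, at about (655,57), (676,248), (40,318) and (35,150), with the handle top at (569,159). There is a gap of some 15 px between cover and stop, so the cover starts a little open. Next I'll fit poses from both views.

```bash
cat > m.py <<'E'
from h import *
np.set_printoptions(precision=4,suppress=True)
f=lambda p,o:np.array(p)/4.+o-.375
to,so=np.array([40,120]),np.array([180,100])
def pose(v,L):
    c,s=np.cos(v[2]),np.sin(v[2]);L=np.array(L,float)
    return np.c_[v[0]+c*L[:,0]-s*L[:,1],v[1]+s*L[:,0]+c*L[:,1],L[:,2]]
z=.128
L=[[.075,-.13,z],[-.075,-.13,z],[-.075,.37,z],[.075,.37,z]]
T=np.array([f(p,to) for p in[(655,57),(676,248),(40,318),(35,150)]])
S=np.array([f(p,so) for p in[(430,222),(258,262),(30,60),(165,40)]])
fun=lambda v:np.r_[(proj("top",pose(v,L))-T).ravel(),(proj("side",pose(v,L))-S).ravel()]
r=least_squares(fun,[.59,.2,.08],loss="soft_l1")
print("chest",r.x,"\n",fun(r.x).reshape(-1,2).round(1))
v=r.x
# handle front-top and others
def hres(c):
    h=c[0]; P=pose(v,[[-.03,h-.008,.156],[.03,h-.008,.156],[.03,h-.008,.122],[-.03,h-.008,.122]])
    P2=pose(v,[[0,h,.156]])
    return np.r_[(proj("side",P)-np.array([f(p,so) for p in[(265,176),(337,163),(339,207),(271,216)]])).ravel(),]
q=least_squares(hres,[-.07]);print("handle y in chest",q.x,"open",q.x+.075,q.fun.reshape(-1,2).round(1))
print("handle top tri",[ (lambda o:(o[0],o[1]))(o) for o in match("cover_handle")][:1])
# tray
Lt=[[.058,.103,.022],[.058,-.103,.022],[-.058,-.103,.022],[-.058,.103,.022]]
T2=np.array([(362,197),(461,199),(461,252),(362,250)])/1.5625-.2
S2=np.array([f(p,so) for p in[(530,385),(668,540),(515,585),(390,410)]])
g=lambda v:np.r_[(proj("top",pose(v,Lt))-T2).ravel(),(proj("side",pose(v,Lt))-S2).ravel()]
rt=least_squares(g,[.66,-.12,0],loss="soft_l1");print("tray",rt.x,"\n",g(rt.x).reshape(-1,2).round(1))
# vase rims: dark holes
def holes(n,im):
    hsv=cv2.cvtColor(im,cv2.COLOR_RGB2HSV);m=(im.max(2)<75).astype(np.uint8)
    k,_,st,ce=cv2.connectedComponentsWithStats(m)
    return [(ce[i],st[i,4]) for i in range(1,k) if 6<st[i,4]<120]
fr={n:grab_frame(n) for n in C}
HS,HT=holes("side",fr["side"]),holes("top",fr["top"])
for a,na in HS:
    for b,nb in HT:
        X,e=tri(a,b)
        if e<2 and .08<X[2]<.14 and .35<X[0]<.75: print("rim",X,round(e,1),a.round(),b.round(),na,nb)
E
python3 m.py
```

```text
chest [0.5856 0.1826 0.106 ] 
 [[ 0.9 -1. ]
 [ 0.9  0.9]
 [ 0.2  2.2]
 [-2.  -3.8]
 [ 1.3 -0.4]
 [-0.9 -0.8]
 [-1.8 -1.4]
 [ 0.5 -1.6]]
handle y in chest [-0.0533] open [0.0217] [[ 0.6  0.2]
 [ 0.4  0.1]
 [-0.4 -0.6]
 [-0.9  0.7]]
handle top tri [(array([0.5981, 0.1332, 0.1258]), np.float64(0.590016415987876))]
tray [ 0.6594 -0.1183 -0.0336] 
 [[ 1.3 -0.6]
 [ 0.9 -0.2]
 [ 0.2  1. ]
 [ 0.2  0.6]
 [-0.2 -0.8]
 [ 1.7 -1.2]
 [-0.3 -3.4]
 [-0.9 -0.6]]
rim [ 0.4973 -0.0801  0.111 ] 0.1 [250. 192.] [252. 192.] 18 23
rim [ 0.5049 -0.1609  0.1118] 0.1 [265. 207.] [279. 189.] 18 21
rim [ 0.4953 -0.2419  0.1107] 0.0 [276. 226.] [306. 192.] 27 22
rim [ 0.5037 -0.3175  0.1112] 0.1 [294. 245.] [331. 189.] 37 22
rim [ 0.5015 -0.3999  0.1108] 0.1 [313. 270.] [358. 190.] 55 24
rim [ 0.6844 -0.4608  0.0986] 0.1 [408. 271.] [374. 131.] 60 44
```

Rims triangulate at 0.111 m, which agrees with the 0.112 m expected. The five clay vases are the targets. The green ones at (408,271) and (192,250) are look-alikes, off the board and the wrong colour. I'll turn first, then go to the handle.

```bash
cat > p.py <<'E'
import sys;from workcell import *
import numpy as np
def plan(x,y,z,yaw=None,s=None):
    s=s or read_state();w=s["tool_rot"][2];p=s["tool_pos"]
    d=np.array([x,y,z])-p;c,n=np.cos(w),np.sin(w)
    t=np.array([d[0]*c+d[1]*n,d[0]*n-d[1]*c,-d[2]])/.025
    dy=0 if yaw is None else (yaw-w+np.pi)%(2*np.pi)-np.pi
    print("pos",p.round(4),"yaw",round(w,3),"SHARES",t.round(2),"turn",round(-dy/.1,2),"t",round(s["time"],1),"F",s["wrist_force"].round(1),"open",round(s["opening"],3))
if __name__=="__main__": plan(*map(float,sys.argv[1:]))
E
```

move_arm([
  [0,0,0,-1],
  [0,0,0,-1],
  [0,0,0,-1],
  [0,0,0,-1],
  [0,0,0,-0.2],
  [0,0,0,0],
], hand=0)

```text
time: 1.95
tool_pos: [0.2001, 0.6184, 0.4048]
tool_rot: [3.142, -0.0, -3.036]
wrist_force: [-0.4, 0.4, -0.1]
opening: 0.0871
grip_force: 0.0
```

move_arm([
  [-0.6,-0.95,0,0],
  [-0.6,-0.95,0,0],
  [-0.6,-0.95,0,0],
  [-0.6,-0.95,0,0],
  [-0.6,-0.95,0,0],
  [-0.6,-0.95,0,0],
  [-0.6,-0.95,0,0],
  [-0.6,-0.95,0,0],
  [-0.6,-0.95,0,0],
  [-0.6,-0.95,0,0],
])

```text
time: 2.78
tool_pos: [0.3753, 0.3971, 0.405]
tool_rot: [3.141, 0.0, -3.037]
wrist_force: [0.9, -0.4, -0.0]
opening: 0.087
grip_force: 0.0
```

```bash
python3 p.py .591 .130 .36 3.248
```

```text
pos [0.3753 0.3971 0.405 ] yaw -3.037 SHARES [ -7.47 -11.53   1.8 ] turn -0.02 t 2.8 F [ 0.9 -0.4 -0. ] open 0.087
```

move_arm([
  [-0.6,-0.95,0,0],
  [-0.6,-0.95,0,0],
  [-0.6,-0.95,0,0],
  [-0.6,-0.95,0,0],
  [-0.6,-0.95,0,0],
  [-0.6,-0.95,0,0],
  [-0.6,-0.95,0,0],
  [-0.6,-0.95,0,0],
  [-0.6,-0.95,0.2,0],
  [-0.6,-0.95,0.6,0],
])

```text
time: 3.62
tool_pos: [0.5505, 0.1773, 0.3871]
tool_rot: [3.14, 0.005, -3.037]
wrist_force: [1.0, 0.8, 0.1]
opening: 0.0871
grip_force: 0.0
```

move_arm([
  [-0.5,-0.95,0.5,0],
  [0,0,0.5,0],
  [0,0,0,0],
  [0,0,0,0],
])

```text
time: 3.95
tool_pos: [0.5636, 0.1567, 0.3592]
tool_rot: [3.141, -0.002, -3.035]
wrist_force: [-0.2, 0.4, 1.3]
opening: 0.0872
grip_force: 0.0
```

```bash
python3 p.py .591 .130 .309 3.248; python3 - <<'E'
from h import *
fr=frames("h1")
a=cv2.resize(fr["side"][80:230,180:380],None,fx=2,fy=2,interpolation=cv2.INTER_CUBIC);b=cv2.resize(fr["top"][90:240,120:320],None,fx=2,fy=2,interpolation=cv2.INTER_CUBIC)
cv2.imwrite("pics/h1.png",np.hstack([a,b])[:,:,::-1])
E
```

```text
pos [0.5636 0.1567 0.3592] yaw -3.035 SHARES [-0.98 -1.18  2.01] turn -0.0 t 4.0 F [-0.2  0.4  1.3] open 0.087
```

View pics/h1.png

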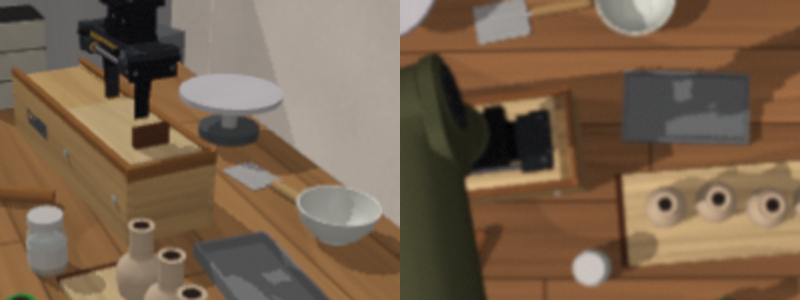

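The gripper hovers about 4 cm short of the handle, which sits at (150,135) in the left half. I'll correct, go down and grip.

move_arm([
  [-0.5,-0.6,0,0],
  [-0.5,-0.6,0,0],
  [0,0,0,0],
  [0,0,0.7,0],
  [0,0,0.7,0],
  [0,0,0.5,0],
  [0,0,0,0],
])

```text
time: 4.63
tool_pos: [0.5908, 0.1301, 0.3099]
tool_rot: [-3.141, -0.004, -3.033]
wrist_force: [-0.0, 0.7, -0.8]
opening: 0.0873
grip_force: 0.0
```

move_arm([
  [0,0,0,0],
  [0,0,0,0],
  [0,0,0,0],
  [0,0,0,0],
  [0,0,0,0],
  [0,0,0,0],
], hand=1)

```text
time: 5.13
tool_pos: [0.5923, 0.1289, 0.3128]
tool_rot: [3.141, 0.001, -3.034]
wrist_force: [-0.1, -0.1, 0.3]
opening: 0.0548
grip_force: 0.0
```

```bash
python3 p.py .591 .130 .309 3.248
```

```text
pos [0.5923 0.1289 0.3128] yaw -3.034 SHARES [0.05 0.05 0.15] turn 0.01 t 5.1 F [-0.1 -0.1  0.3] open 0.055
```

move_arm([
  [0,0,0,0],
  [0,0,0,0],
  [0,0,0,0],
  [0,0,0,0],
  [0,0,0,0],
  [0,0,0,0],
  [0,0,0,0],
  [0,0,0,0],
  [0,0,0,0],
])

```text
time: 5.88
tool_pos: [0.5922, 0.1285, 0.3122]
tool_rot: [-3.141, 0.0, -3.035]
wrist_force: [0.3, -1.5, 1.3]
opening: 0.0157
grip_force: 30.0
```

```bash
python3 p.py .5685 .3505 .312 3.248
```

```text
pos [0.5922 0.1285 0.3122] yaw -3.035 SHARES [-0.    8.93  0.01] turn 0.0 t 5.9 F [ 0.3 -1.5  1.3] open 0.016
```

move_arm([
  [0,0.2,0,0],
  [0,0.5,0,0],
  [0,0.5,0,0],
  [0,0.5,0,0],
  [0,0.5,0,0],
  [0,0.5,0,0],
  [0,0.5,0,0],
  [0,0.5,0,0],
  [0,0.5,0,0],
  [0,0.5,0,0],
])

```text
time: 6.72
tool_pos: [0.5795, 0.247, 0.3122]
tool_rot: [-3.142, 0.0, -3.034]
wrist_force: [2.0, -3.4, 0.3]
opening: 0.0158
grip_force: 30.0
```

move_arm([
  [0,0.5,0,0],
  [0,0.5,0,0],
  [0,0.5,0,0],
  [0,0.5,0,0],
  [0,0.5,0,0],
  [0,0.5,0,0],
  [0,0.4,0,0],
  [0,0.2,0,0],
  [0,0.2,0,0],
  [0,0,0,0],
])

```text
time: 7.55
tool_pos: [0.5692, 0.3417, 0.3123]
tool_rot: [3.14, 0.001, -3.033]
wrist_force: [3.8, 1.6, -2.6]
opening: 0.016
grip_force: 30.0
```

```bash
python3 p.py .5685 .3505 .312 3.248
```

```text
pos [0.5692 0.3417 0.3123] yaw -3.033 SHARES [-0.01  0.35  0.01] turn 0.02 t 7.5 F [ 3.8  1.6 -2.6] open 0.016
```

move_arm([
  [0,0.2,0,0],
  [0,0.15,0,0],
  [0,0,0,0],
  [0,0,0,0],
])

```text
time: 7.88
tool_pos: [0.5685, 0.3494, 0.3123]
tool_rot: [3.14, 0.001, -3.034]
wrist_force: [4.0, 1.0, -3.0]
opening: 0.0158
grip_force: 30.0
```

move_arm([
  [0,0,0,0],
  [0,0,0,0],
  [0,0,0,0],
  [0,0,0,0],
  [0,0,0,0],
  [0,0,0,0],
], hand=0.3)

```text
time: 8.38
tool_pos: [0.5684, 0.349, 0.3124]
tool_rot: [3.141, -0.0, -3.034]
wrist_force: [-0.8, -0.4, -0.1]
opening: 0.048
grip_force: 0.0
```

move_arm([
  [0,0,-1,0],
  [0,0,-1,0],
  [0,0,-1,0],
  [0,0,-0.5,0],
  [0,0,0,0],
])

```text
time: 8.8
tool_pos: [0.5692, 0.3491, 0.4037]
tool_rot: [3.138, 0.006, -3.034]
wrist_force: [0.3, 0.4, 0.7]
opening: 0.0606
grip_force: 0.0
```

```bash
python3 p.py .497 -.08 .40 1.677
```

```text
pos [0.5692 0.3491 0.4037] yaw -3.034 SHARES [  4.71 -16.76   0.15] turn 15.72 t 8.8 F [0.3 0.4 0.7] open 0.061
```

move_arm([
  [0,0,0,1],
  [0,0,0,1],
  [0,0,0,1],
  [0,0,0,1],
  [0,0,0,1],
  [0,0,0,1],
  [0,0,0,1],
  [0,0,0,1],
  [0,0,0,1],
  [0,0,0,1],
])

```text
time: 9.63
tool_pos: [0.5681, 0.3487, 0.3975]
tool_rot: [-3.139, -0.0, 2.244]
wrist_force: [-0.4, -0.0, -0.6]
opening: 0.061
grip_force: 0.0
```

move_arm([
  [0,0,0,1],
  [0,0,0,1],
  [0,0,0,1],
  [0,0,0,1],
  [0,0,0,1],
  [0,0,0,0.7],
  [0,0,0,0],
  [0,0,0,0],
])

```text
time: 10.3
tool_pos: [0.5682, 0.3488, 0.3982]
tool_rot: [-3.14, 0.001, 1.681]
wrist_force: [0.8, -0.3, 0.1]
opening: 0.061
grip_force: 0.0
```

```bash
cat > v.py <<'E'
from h import *
def rims():
    H={}
    for n in C:
        im=grab_frame(n);m=(im.max(2)<75).astype(np.uint8)
        k,_,st,ce=cv2.connectedComponentsWithStats(m)
        H[n]=[ce[i] for i in range(1,k) if 6<st[i,4]<120]
    out=[]
    for a in H["side"]:
        for b in H["top"]:
            X,e=tri(a,b)
            if e<1.5 and .08<X[2]<.13 and .35<X[0]<.72 and -.5<X[1]<.35: out.append((X.round(4).tolist(),round(e,1)))
    return sorted(out,key=lambda o:-o[0][1])
if __name__=="__main__":
    for o in rims(): print(o)
E
python3 v.py; python3 p.py .497 -.08 .40 1.677
```

```text
([0.4974, -0.0806, 0.1111], np.float64(0.1))
([0.5049, -0.1609, 0.1118], np.float64(0.1))
([0.4954, -0.2421, 0.1108], np.float64(0.0))
([0.5036, -0.3175, 0.1111], np.float64(0.1))
([0.5021, -0.3991, 0.1102], np.float64(0.0))
([0.6844, -0.4608, 0.0987], np.float64(0.0))
pos [0.5683 0.3488 0.3989] yaw 1.681 SHARES [-16.74  -4.72  -0.05] turn 0.04 t 10.4 F [ 0.   0.2 -0.5] open 0.061
```

move_arm([
  [-1,-0.28,0,0],
  [-1,-0.28,0,0],
  [-1,-0.28,0,0],
  [-1,-0.28,0,0],
  [-1,-0.28,0,0],
  [-1,-0.28,0,0],
  [-1,-0.28,0,0],
  [-1,-0.28,0,0],
  [-1,-0.28,0,0],
  [-1,-0.28,0,0],
])

```text
time: 11.23
tool_pos: [0.5254, 0.0914, 0.3997]
tool_rot: [3.141, -0.0, 1.68]
wrist_force: [0.4, -0.6, -0.3]
opening: 0.0605
grip_force: 0.0
```

move_arm([
  [-1,-0.28,0,0],
  [-1,-0.28,0,0],
  [-1,-0.28,0,0],
  [-1,-0.28,0,0],
  [-1,-0.28,0,0],
  [-1,-0.28,0,0],
  [-0.7,-0.24,0,0],
  [0,0,0,0],
  [0,0,0,0],
])

```text
time: 11.98
tool_pos: [0.4959, -0.0801, 0.3999]
tool_rot: [3.141, -0.001, 1.677]
wrist_force: [-0.1, 0.5, 0.1]
opening: 0.0607
grip_force: 0.0
```

```bash
python3 p.py .497 -.0803 .256 1.677
```

```text
pos [ 0.4959 -0.0801  0.3999] yaw 1.677 SHARES [-0.01  0.04  5.75] turn 0.0 t 12.0 F [-0.1  0.5  0.1] open 0.061
```

move_arm([
  [0,0.04,1,0],
  [0,0,1,0],
  [0,0,1,0],
  [0,0,1,0],
  [0,0,0.8,0],
  [0,0,0.6,0],
  [0,0,0.35,0],
  [0,0,0,0],
  [0,0,0,0],
])

```text
time: 12.73
tool_pos: [0.4975, -0.0781, 0.2561]
tool_rot: [-3.141, 0.0, 1.68]
wrist_force: [0.8, 0.6, 0.5]
opening: 0.0613
grip_force: 0.0
```

move_arm([
  [0,0,0,0],
  [0,0,0,0],
  [0,0,0,0],
  [0,0,0,0],
  [0,0,0,0],
  [0,0,0,0],
  [0,0,0,0],
  [0,0,0,0],
  [0,0,0,0],
], hand=1)

```text
time: 13.48
tool_pos: [0.4972, -0.0789, 0.2563]
tool_rot: [3.142, -0.0, 1.679]
wrist_force: [-1.8, -0.5, 3.2]
opening: 0.0311
grip_force: 30.0
```

move_arm([
  [0,0,-0.5,0],
  [0,0,-0.8,0],
  [0,0,-1,0],
  [0,0,-1,0],
  [0,0,-1,0],
  [0,0,-0.7,0],
  [0,0,-0.5,0],
  [0,0,0,0],
  [0,0,0,0],
  [0,0,0,0],
])

```text
time: 14.32
tool_pos: [0.4966, -0.0787, 0.3918]
tool_rot: [-3.139, -0.0, 1.679]
wrist_force: [-0.7, 0.4, -4.8]
opening: 0.0309
grip_force: 30.0
```

move_arm([
  [0,0,0,0],
  [0,0,0,0],
])

```text
time: 14.48
tool_pos: [0.4968, -0.0787, 0.3921]
tool_rot: [-3.139, 0.0, 1.679]
wrist_force: [0.8, 0.6, -4.2]
opening: 0.0309
grip_force: 30.0
```

move_arm([
  [0,0,0,0],
])

```text
time: 14.57
tool_pos: [0.497, -0.0788, 0.3926]
tool_rot: [-3.14, 0.0, 1.679]
wrist_force: [-0.3, -1.0, -3.5]
opening: 0.0308
grip_force: 30.0
```

```bash
python3 p.py .5945 .0995 .40 1.677;python3 p.py .661 -.0693 .40 1.677
```

```text
pos [ 0.497  -0.0788  0.3926] yaw 1.679 SHARES [ 6.67  4.65 -0.3 ] turn 0.02 t 14.6 F [-0.3 -1.  -3.5] open 0.031
pos [ 0.497  -0.0788  0.3926] yaw 1.679 SHARES [-0.33  6.56 -0.3 ] turn 0.02 t 14.6 F [-0.3 -1.  -3.5] open 0.031
```

About −4.2 N, so this vase is heavy and goes to the tray.

move_arm([
  [0,0.5,0,0],
  [-0.05,0.9,0,0],
  [-0.05,1,0,0],
  [-0.05,1,0,0],
  [-0.05,1,0,0],
  [-0.05,1,0,0],
  [-0.1,0.7,0,0],
  [-0.1,0.45,0,0],
  [0,0,0,0],
  [0,0,0,0],
])

```text
time: 15.4
tool_pos: [0.6614, -0.0722, 0.3922]
tool_rot: [-3.139, 0.001, 1.679]
wrist_force: [-0.5, -0.1, -3.8]
opening: 0.0311
grip_force: 30.0
```

move_arm([
  [0,0,0.7,0],
  [0,0,1,0],
  [0,0,1,0],
  [0,0,1,0],
  [0,0,0.6,0],
  [0,0,0.3,0],
  [0,0,0,0],
  [0,0,0,0],
])

```text
time: 16.07
tool_pos: [0.6611, -0.0723, 0.2791]
tool_rot: [3.141, -0.0, 1.679]
wrist_force: [0.2, 0.7, -3.9]
opening: 0.0307
grip_force: 30.0
```

```bash
python3 p.py .661 -.0713 .2500 1.677
```

```text
pos [ 0.6611 -0.0723  0.2791] yaw 1.679 SHARES [0.04 0.   1.17] turn 0.02 t 16.1 F [ 0.2  0.7 -3.9] open 0.031
```

move_arm([
  [0,0,0.5,0],
  [0,0,0.4,0],
  [0,0,0.27,0],
  [0,0,0,0],
  [0,0,0,0],
])

```text
time: 16.48
tool_pos: [0.6612, -0.0724, 0.2488]
tool_rot: [-3.141, -0.0, 1.679]
wrist_force: [0.1, 0.0, -3.6]
opening: 0.0309
grip_force: 30.0
```

move_arm([
  [0,0,0,0],
  [0,0,0,0],
  [0,0,0,0],
  [0,0,0,0],
  [0,0,0,0],
  [0,0,0,0],
  [0,0,0,0],
], hand=0.3)

```text
time: 17.07
tool_pos: [0.6613, -0.0724, 0.2494]
tool_rot: [3.141, -0.0, 1.679]
wrist_force: [-0.2, -0.3, 0.3]
opening: 0.06
grip_force: 0.0
```

move_arm([
  [0,0,-0.5,0],
  [0,0,-1,0],
  [0,0,-1,0],
  [0,0,-1,0],
  [0,0,-1,0],
  [0,0,-1,0],
  [0,0,-0.4,0],
  [0,0,0,0],
  [0,0,0,0],
])

```text
time: 17.82
tool_pos: [0.6611, -0.0724, 0.3968]
tool_rot: [3.141, -0.0, 1.679]
wrist_force: [-0.6, 0.1, -0.3]
opening: 0.0607
grip_force: 0.0
```

```bash
python3 v.py; python3 p.py .5049 -.161 .40 1.677
```

```text
([0.5049, -0.1609, 0.1118], np.float64(0.1))
([0.4954, -0.2421, 0.1108], np.float64(0.0))
([0.5037, -0.3177, 0.1112], np.float64(0.2))
([0.5015, -0.3998, 0.1111], np.float64(0.1))
([0.6845, -0.4606, 0.0985], np.float64(0.1))
pos [ 0.6608 -0.072   0.3949] yaw 1.679 SHARES [-2.86 -6.58 -0.2 ] turn 0.02 t 17.9 F [-0.2  0.9  0.5] open 0.061
```

move_arm([
  [-0.4,-0.9,0,0],
  [-0.4,-1,0,0],
  [-0.4,-1,0,0],
  [-0.4,-1,0,0],
  [-0.4,-1,0,0],
  [-0.4,-0.8,0,0],
  [-0.46,-0.88,0,0],
  [0,0,0,0],
  [0,0,0,0],
])

```text
time: 18.67
tool_pos: [0.5041, -0.1619, 0.3957]
tool_rot: [-3.14, -0.002, 1.677]
wrist_force: [0.3, 0.3, 0.1]
opening: 0.0609
grip_force: 0.0
```

```bash
python3 v.py; python3 p.py .5049 -.161 .2562 1.677
```

```text
([0.6611, -0.0746, 0.1046], np.float64(0.1))
([0.5036, -0.3175, 0.1111], np.float64(0.1))
([0.5029, -0.3994, 0.1103], np.float64(0.1))
pos [ 0.5056 -0.1603  0.3959] yaw 1.68 SHARES [-0.02 -0.03  5.59] turn 0.03 t 18.8 F [0.6 0.3 0.6] open 0.061
```

move_arm([
  [0,0,1,0],
  [0,0,1,0],
  [0,0,1,0],
  [0,0,1,0],
  [0,0,0.8,0],
  [0,0,0.5,0],
  [0,0,0.3,0],
  [0,0,0,0],
  [0,0,0,0],
])

```text
time: 19.52
tool_pos: [0.5059, -0.1611, 0.257]
tool_rot: [3.142, 0.001, 1.679]
wrist_force: [-0.9, -0.4, 0.4]
opening: 0.0609
grip_force: 0.0
```

move_arm([
  [0,0,0,0],
  [0,0,0,0],
  [0,0,0,0],
  [0,0,0,0],
  [0,0,0,0],
  [0,0,0,0],
  [0,0,0,0],
  [0,0,0,0],
  [0,0,0,0],
], hand=1)

```text
time: 20.27
tool_pos: [0.5054, -0.1612, 0.257]
tool_rot: [3.141, -0.0, 1.679]
wrist_force: [-0.2, -0.4, 2.9]
opening: 0.0309
grip_force: 30.0
```

move_arm([
  [0,0,-0.5,0],
  [0,0,-0.8,0],
  [0,0,-1,0],
  [0,0,-1,0],
  [0,0,-1,0],
  [0,0,-0.7,0],
  [0,0,-0.6,0],
  [0,0,0,0],
  [0,0,0,0],
  [0,0,0,0],
])

```text
time: 21.1
tool_pos: [0.5049, -0.161, 0.3958]
tool_rot: [-3.14, -0.0, 1.679]
wrist_force: [0.3, 0.2, -2.1]
opening: 0.0313
grip_force: 30.0
```

move_arm([
  [0,0,0,0],
])

```text
time: 21.18
tool_pos: [0.5049, -0.161, 0.3954]
tool_rot: [-3.139, -0.0, 1.679]
wrist_force: [-0.6, -0.7, -2.0]
opening: 0.0308
grip_force: 30.0
```

move_arm([
  [0,0,0,0],
])

```text
time: 21.27
tool_pos: [0.505, -0.161, 0.3956]
tool_rot: [-3.139, -0.0, 1.679]
wrist_force: [0.5, -0.2, -1.1]
opening: 0.0308
grip_force: 30.0
```

```bash
python3 p.py .594 .103 .45 1.677;python3 p.py .6577 -.1655 .40 1.677
```

```text
pos [ 0.505  -0.161   0.3956] yaw 1.679 SHARES [10.12  4.68 -2.18] turn 0.02 t 21.3 F [ 0.5 -0.2 -1.1] open 0.031
pos [ 0.505  -0.161   0.3956] yaw 1.679 SHARES [-0.84  6.05 -0.18] turn 0.02 t 21.3 F [ 0.5 -0.2 -1.1] open 0.031
```

About −1.7 N, so this one is light and goes to the chest. First I'll check the compartment pose with an overlay.

```bash
python3 - <<'E'
from h import *
from m import pose
fr=frames("c1")
v=[.5856,.1826,.106]
out=[]
for n,(x,y) in(("side",(180,90)),("top",(70,110))):
    im=cv2.resize(fr[n][y:y+100,x:x+133],None,fx=6,fy=6,interpolation=cv2.INTER_CUBIC)[:,:,::-1].copy()
    for z,col in((.114,(0,0,255)),(.008,(255,0,0))):
        P=(proj(n,pose(v,[[.065,.12,z],[.065,-.12,z],[-.065,-.12,z],[-.065,.12,z]]))-[x,y]+.5)*6
        cv2.polylines(im,[P.astype(int).reshape(-1,1,2)],True,col,1)
    cv2.imwrite(f"pics/c1{n}.png",im); out.append(cv2.resize(im,(400,300)) )
cv2.imwrite("pics/c1.png",cv2.resize(np.hstack(out),(800,300)))
for o in match("chest_floor",.2): print(o[0],o[1],o[4:])
E
```

```text
chest [0.5856 0.1826 0.106 ] 
 [[ 0.9 -1. ]
 [ 0.9  0.9]
 [ 0.2  2.2]
 [-2.  -3.8]
 [ 1.3 -0.4]
 [-0.9 -0.8]
 [-1.8 -1.4]
 [ 0.5 -1.6]]
handle y in chest [-0.0533] open [0.0217] [[ 0.6  0.2]
 [ 0.4  0.1]
 [-0.4 -0.6]
 [-0.9  0.7]]
handle top tri [(array([0.5624, 0.3519, 0.1303]), np.float64(1.4491749243805212))]
tray [ 0.6594 -0.1183 -0.0336] 
 [[ 1.3 -0.6]
 [ 0.9 -0.2]
 [ 0.2  1. ]
 [ 0.2  0.6]
 [-0.2 -0.8]
 [ 1.7 -1.2]
 [-0.3 -3.4]
 [-0.9 -0.6]]
rim [ 0.6611 -0.0746  0.1046] 0.1 [306. 183.] [250. 138.] 11 22
rim [ 0.5036 -0.3175  0.1111] 0.1 [294. 245.] [331. 189.] 36 22
rim [ 0.5029 -0.3993  0.1104] 0.1 [313. 270.] [358. 189.] 55 27
```

View pics/c1top.png

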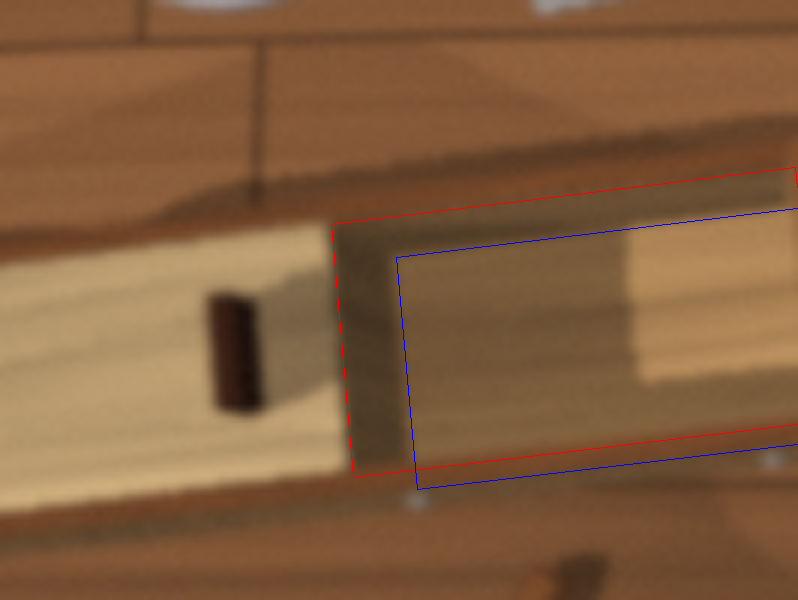

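The overlay matches the open compartment: its +y wall is at (340,350), and the cover edge lies just on the wall. I'll place this vase in the +y slot.

move_arm([
  [0,0,-0.8,0],
  [0.5,0.15,-0.4,0],
  [1,0.29,0,0],
  [1,0.29,0,0],
  [1,0.29,0,0],
  [1,0.29,0,0],
  [1,0.29,0,0],
  [1,0.29,0,0],
  [1,0.29,0,0],
  [1,0.29,0,0],
])

```text
time: 22.5
tool_pos: [0.5439, 0.058, 0.4268]
tool_rot: [3.141, -0.0, 1.679]
wrist_force: [0.5, 0.1, -1.2]
opening: 0.0309
grip_force: 30.0
```

move_arm([
  [1,0.29,0,0],
  [1,0.29,0,0],
  [1,0.29,0,0],
  [1,0.29,0,0],
  [1,0.29,0,0],
  [1,0.29,0,0],
  [1,0.29,0,0],
  [0.7,0.2,0,0],
  [0,0,0,0],
  [0,0,0,0],
])

```text
time: 23.33
tool_pos: [0.5783, 0.2558, 0.426]
tool_rot: [-3.141, 0.001, 1.682]
wrist_force: [-0.4, -0.6, -1.4]
opening: 0.0309
grip_force: 30.0
```

```bash
python3 p.py .5775 .2602 .2545 1.677
```

```text
pos [0.5783 0.2558 0.426 ] yaw 1.682 SHARES [ 0.18 -0.01  6.86] turn 0.05 t 23.3 F [-0.4 -0.6 -1.4] open 0.031
```

move_arm([
  [0.18,0,0,0],
  [0,0,0.7,0],
  [0,0,1,0],
  [0,0,1,0],
  [0,0,1,0],
  [0,0,1,0],
  [0,0,0.8,0],
  [0,0,0.5,0],
  [0,0,0,0],
  [0,0,0,0],
])

```text
time: 24.17
tool_pos: [0.5782, 0.258, 0.277]
tool_rot: [-3.141, 0.0, 1.678]
wrist_force: [0.5, 0.3, -0.8]
opening: 0.0309
grip_force: 30.0
```

move_arm([
  [0,0,0.4,0],
  [0,0,0.3,0],
  [0,0,0.15,0],
  [0,0,0,0],
  [0,0,0,0],
])

```text
time: 24.58
tool_pos: [0.578, 0.2586, 0.2555]
tool_rot: [-3.142, 0.0, 1.679]
wrist_force: [-0.2, 0.5, -0.9]
opening: 0.0308
grip_force: 30.0
```

```bash
python3 p.py .5775 .2602 .2545 1.677
```

```text
pos [0.578  0.2586 0.2555] yaw 1.679 SHARES [ 0.07 -0.01  0.04] turn 0.02 t 24.6 F [-0.2  0.5 -0.9] open 0.031
```

Release and go up, then move to vase 3.

move_arm([
  [0,0,0.06,0],
  [0,0,0,0],
  [0,0,0,0],
  [0,0,0,0],
  [0,0,0,0],
  [0,0,0,0],
  [0,0,0,0],
  [0,0,0,0],
], hand=0.3)

```text
time: 25.25
tool_pos: [0.5781, 0.2586, 0.2541]
tool_rot: [3.141, -0.0, 1.679]
wrist_force: [0.9, 0.3, -0.2]
opening: 0.0603
grip_force: 0.0
```

move_arm([
  [0,0,-0.5,0],
  [0,0,-1,0],
  [0,0,-1,0],
  [0,0,-1,0],
  [0,0,-1,0],
  [0,0,-1,0],
  [-0.5,-0.1,-0.4,0],
  [-1,-0.26,0,0],
  [-1,-0.26,0,0],
  [-1,-0.26,0,0],
])

```text
time: 26.08
tool_pos: [0.5651, 0.1671, 0.4017]
tool_rot: [3.142, 0.0, 1.679]
wrist_force: [1.1, 0.1, 0.3]
opening: 0.0608
grip_force: 0.0
```

move_arm([
  [-1,-0.26,0,0],
  [-1,-0.26,0,0],
  [-1,-0.26,0,0],
  [-1,-0.26,0,0],
  [-1,-0.26,0,0],
  [-1,-0.26,0,0],
  [-1,-0.26,0,0],
  [-1,-0.26,0,0],
  [-1,-0.26,0,0],
  [-1,-0.26,0,0],
])

```text
time: 26.92
tool_pos: [0.5267, -0.0887, 0.4014]
tool_rot: [-3.141, -0.001, 1.678]
wrist_force: [0.3, -0.5, 0.6]
opening: 0.061
grip_force: 0.0
```

```bash
python3 v.py; python3 p.py .4953 -.242 .40 1.677
```

```text
([0.4953, -0.2419, 0.1107], np.float64(0.0))
([0.5036, -0.3175, 0.1111], np.float64(0.1))
([0.5015, -0.3998, 0.1111], np.float64(0.1))
pos [ 0.526  -0.0928  0.4017] yaw 1.67 SHARES [-5.82 -1.81  0.07] turn -0.07 t 27.0 F [ 0.5  0.6 -0. ] open 0.061
```

move_arm([
  [-0.9,-0.3,0,0],
  [-1,-0.3,0,0],
  [-1,-0.3,0,0],
  [-1,-0.3,0,0],
  [-1,-0.3,0,0],
  [-0.92,-0.31,0,0],
  [0,0,0,0],
  [0,0,0,0],
  [0,0,0,0],
])

```text
time: 27.77
tool_pos: [0.4986, -0.2351, 0.4012]
tool_rot: [-3.141, -0.001, 1.679]
wrist_force: [-0.5, -0.4, -0.1]
opening: 0.0608
grip_force: 0.0
```

```bash
python3 v.py; python3 p.py .4953 -.242 .2565 1.677
```

```text
([0.661, -0.0746, 0.105], np.float64(0.1))
pos [ 0.4991 -0.2343  0.4012] yaw 1.681 SHARES [-0.29 -0.18  5.79] turn 0.04 t 27.9 F [ 0.3 -0.5 -0.3] open 0.061
```

move_arm([
  [-0.29,-0.18,0,0],
  [0,0,1,0],
  [0,0,1,0],
  [0,0,1,0],
  [0,0,1,0],
  [0,0,0.8,0],
  [0,0,0.6,0],
  [0,0,0.4,0],
  [0,0,0,0],
  [0,0,0,0],
])

```text
time: 28.7
tool_pos: [0.4951, -0.2435, 0.2566]
tool_rot: [-3.141, 0.0, 1.679]
wrist_force: [-0.4, -0.1, 0.2]
opening: 0.0608
grip_force: 0.0
```

move_arm([
  [0,0,0,0],
  [0,0,0,0],
  [0,0,0,0],
  [0,0,0,0],
  [0,0,0,0],
  [0,0,0,0],
  [0,0,0,0],
  [0,0,0,0],
  [0,0,0,0],
], hand=1)

```text
time: 29.45
tool_pos: [0.4951, -0.2435, 0.2568]
tool_rot: [3.141, -0.0, 1.679]
wrist_force: [-1.1, -0.3, 2.7]
opening: 0.0307
grip_force: 30.0
```

move_arm([
  [0,0,-0.5,0],
  [0,0,-0.8,0],
  [0,0,-1,0],
  [0,0,-1,0],
  [0,0,-1,0],
  [0,0,-0.7,0],
  [0,0,-0.6,0],
  [0,0,0,0],
  [0,0,0,0],
  [0,0,0,0],
])

```text
time: 30.28
tool_pos: [0.4944, -0.2432, 0.3952]
tool_rot: [-3.14, -0.001, 1.679]
wrist_force: [0.1, 0.6, -5.8]
opening: 0.031
grip_force: 30.0
```

move_arm([
  [0,0,0,0],
])

```text
time: 30.37
tool_pos: [0.4944, -0.2432, 0.3949]
tool_rot: [-3.139, -0.001, 1.679]
wrist_force: [0.1, -0.0, -4.8]
opening: 0.0308
grip_force: 30.0
```

move_arm([
  [0,0,0,0],
])

```text
time: 30.45
tool_pos: [0.4946, -0.2433, 0.3952]
tool_rot: [-3.139, -0.001, 1.679]
wrist_force: [0.2, 0.2, -3.8]
opening: 0.0309
grip_force: 30.0
```

```bash
python3 v.py; python3 p.py .5856 .1826 .42 1.677;python3 p.py .6577 -.1655 .40 1.677
```

```text
([0.661, -0.0746, 0.105], np.float64(0.1))
pos [ 0.4947 -0.2434  0.3956] yaw 1.679 SHARES [16.55  5.45 -0.97] turn 0.02 t 30.6 F [ 0.1  1.2 -3.9] open 0.031
pos [ 0.4947 -0.2434  0.3956] yaw 1.679 SHARES [ 2.4   6.82 -0.17] turn 0.02 t 30.6 F [ 0.1  1.2 -3.9] open 0.031
```

Heavy (about −4.6 N), so it takes the second tray slot.

move_arm([
  [0.2,0.6,0,0],
  [0.35,1,0,0],
  [0.35,1,0,0],
  [0.35,1,0,0],
  [0.35,1,0,0],
  [0.35,1,0,0],
  [0.3,0.8,0,0],
  [0.15,0.42,0,0],
  [0,0,0,0],
  [0,0,0,0],
])

```text
time: 31.38
tool_pos: [0.6578, -0.1657, 0.3956]
tool_rot: [-3.139, 0.001, 1.679]
wrist_force: [-1.0, -1.5, -3.7]
opening: 0.0308
grip_force: 30.0
```

```bash
python3 p.py .6577 -.1655 .2508 1.677
```

```text
pos [ 0.6578 -0.1657  0.3956] yaw 1.679 SHARES [ 0.01 -0.    5.79] turn 0.02 t 31.4 F [-1.  -1.5 -3.7] open 0.031
```

move_arm([
  [0,0,0.7,0],
  [0,0,1,0],
  [0,0,1,0],
  [0,0,1,0],
  [0,0,0.8,0],
  [0,0,0.5,0],
  [0,0,0.4,0],
  [0,0,0.3,0],
  [0,0,0.1,0],
  [0,0,0,0],
])

```text
time: 32.22
tool_pos: [0.658, -0.1657, 0.2518]
tool_rot: [3.141, 0.0, 1.679]
wrist_force: [0.9, -0.4, -4.5]
opening: 0.0308
grip_force: 30.0
```

move_arm([
  [0,0,0,0],
  [0,0,0,0],
])

```text
time: 32.38
tool_pos: [0.6584, -0.1657, 0.2528]
tool_rot: [3.14, 0.001, 1.679]
wrist_force: [-0.1, 0.0, -4.3]
opening: 0.0309
grip_force: 30.0
```

move_arm([
  [0,0,0,0],
  [0,0,0,0],
  [0,0,0,0],
  [0,0,0,0],
  [0,0,0,0],
  [0,0,0,0],
  [0,0,0,0],
], hand=0.3)

```text
time: 32.97
tool_pos: [0.658, -0.1655, 0.2516]
tool_rot: [3.141, -0.0, 1.679]
wrist_force: [0.4, -0.6, 0.2]
opening: 0.0598
grip_force: 0.0
```

move_arm([
  [0,0,-0.5,0],
  [0,0,-1,0],
  [0,0,-1,0],
  [0,0,-1,0],
  [0,0,-1,0],
  [0,0,-1,0],
  [0,0,-0.4,0],
  [0,0,0,0],
  [0,0,0,0],
])

```text
time: 33.72
tool_pos: [0.6579, -0.1656, 0.399]
tool_rot: [3.141, -0.0, 1.679]
wrist_force: [0.4, -0.7, 0.3]
opening: 0.061
grip_force: 0.0
```

```bash
python3 v.py; python3 p.py .5036 -.3176 .40 1.677
```

```text
([0.5037, -0.3177, 0.1112], np.float64(0.2))
([0.5015, -0.3998, 0.1111], np.float64(0.1))
pos [ 0.6576 -0.1652  0.3971] yaw 1.679 SHARES [-5.4  -6.78 -0.12] turn 0.02 t 33.8 F [-0.6 -0.7 -1. ] open 0.061
```

move_arm([
  [-0.6,-0.8,0,0],
  [-0.8,-1,0,0],
  [-0.8,-1,0,0],
  [-0.8,-1,0,0],
  [-0.8,-1,0,0],
  [-0.8,-1,0,0],
  [-0.6,-0.7,0,0],
  [-0.2,-0.28,0,0],
  [0,0,0,0],
  [0,0,0,0],
])

```text
time: 34.65
tool_pos: [0.5048, -0.3169, 0.3982]
tool_rot: [-3.141, -0.001, 1.68]
wrist_force: [0.3, 1.3, -0.5]
opening: 0.0606
grip_force: 0.0
```

```bash
python3 v.py; python3 p.py .5036 -.3176 .2565 1.677
```

```text
([0.661, -0.0746, 0.105], np.float64(0.1))
([0.6844, -0.4608, 0.0986], np.float64(0.1))
pos [ 0.5059 -0.3158  0.3983] yaw 1.682 SHARES [-0.06 -0.1   5.67] turn 0.05 t 34.8 F [ 0.7  0.6 -0.5] open 0.061
```

move_arm([
  [-0.06,-0.08,0.7,0],
  [0,0,1,0],
  [0,0,1,0],
  [0,0,1,0],
  [0,0,0.9,0],
  [0,0,0.6,0],
  [0,0,0.45,0],
  [0,0,0,0],
  [0,0,0,0],
])

```text
time: 35.5
tool_pos: [0.503, -0.3188, 0.2575]
tool_rot: [-3.141, -0.0, 1.681]
wrist_force: [-0.8, 0.0, -0.6]
opening: 0.0613
grip_force: 0.0
```

move_arm([
  [0,0,0,0],
  [0,0,0,0],
  [0,0,0,0],
  [0,0,0,0],
  [0,0,0,0],
  [0,0,0,0],
  [0,0,0,0],
  [0,0,0,0],
  [0,0,0,0],
], hand=1)

```text
time: 36.25
tool_pos: [0.5024, -0.3198, 0.2581]
tool_rot: [3.141, 0.0, 1.679]
wrist_force: [0.6, -0.0, 2.1]
opening: 0.0307
grip_force: 30.0
```

move_arm([
  [0,0,-0.5,0],
  [0,0,-0.8,0],
  [0,0,-1,0],
  [0,0,-1,0],
  [0,0,-1,0],
  [0,0,-0.7,0],
  [0,0,-0.6,0],
  [0,0,0,0],
  [0,0,0,0],
  [0,0,0,0],
])

```text
time: 37.08
tool_pos: [0.5018, -0.3194, 0.3967]
tool_rot: [-3.14, -0.001, 1.679]
wrist_force: [0.2, 0.0, -2.1]
opening: 0.0306
grip_force: 30.0
```

move_arm([
  [0,0,0,0],
])

```text
time: 37.17
tool_pos: [0.5018, -0.3193, 0.3963]
tool_rot: [-3.139, -0.001, 1.679]
wrist_force: [-0.1, 0.5, -1.5]
opening: 0.031
grip_force: 30.0
```

move_arm([
  [0,0,0,0],
])

```text
time: 37.25
tool_pos: [0.5019, -0.3194, 0.3964]
tool_rot: [-3.14, -0.001, 1.679]
wrist_force: [0.6, -0.2, -1.2]
opening: 0.0308
grip_force: 30.0
```

```bash
python3 v.py; python3 p.py .5858 .1812 .42 1.677
python3 - <<'E'
from h import *
fr=frames("d1")
f=lambda im:cv2.resize(im,None,fx=2.5,fy=2.5,interpolation=cv2.INTER_CUBIC)
cv2.imwrite("pics/d1.png",np.hstack([f(fr["side"][100:260,185:345]),f(fr["top"][100:260,90:250])])[:,:,::-1])
E
```

```text
([0.659, -0.164, 0.1038], np.float64(0.1))
([0.6844, -0.4608, 0.0987], np.float64(0.0))
pos [ 0.502  -0.3195  0.3968] yaw 1.679 SHARES [19.55  5.49 -0.93] turn 0.02 t 37.4 F [ 0.3 -0.1 -1.3] open 0.031
```

View pics/d1.png

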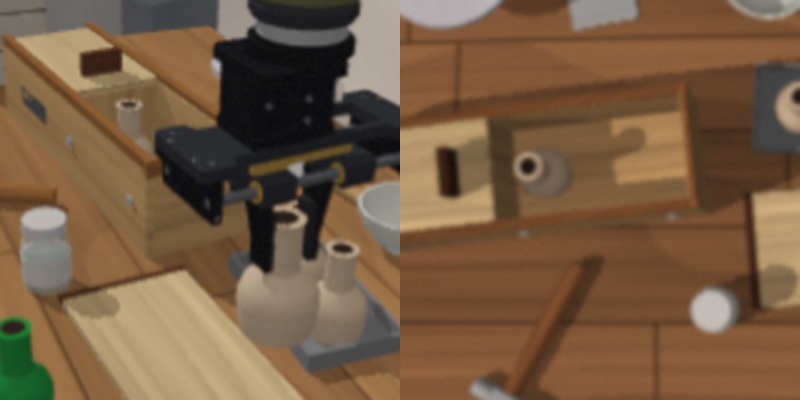

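Vase 4 is light (about −1.6 N). The crop shows the first chest vase upright in the +y slot at (130,107)/(526,167), and the tray vases standing. I'll put vase 4 in the middle slot.

move_arm([
  [0,0,-0.8,0],
  [0.5,0.15,-0.4,0],
  [1,0.28,0,0],
  [1,0.28,0,0],
  [1,0.28,0,0],
  [1,0.28,0,0],
  [1,0.28,0,0],
  [1,0.28,0,0],
  [1,0.28,0,0],
  [1,0.28,0,0],
])

```text
time: 38.28
tool_pos: [0.5386, -0.1009, 0.4278]
tool_rot: [3.141, -0.0, 1.679]
wrist_force: [0.9, -0.3, -2.0]
opening: 0.0313
grip_force: 30.0
```

move_arm([
  [1,0.28,0,0],
  [1,0.28,0,0],
  [1,0.28,0,0],
  [1,0.28,0,0],
  [1,0.28,0,0],
  [1,0.28,0,0],
  [1,0.28,0,0],
  [1,0.28,0,0],
  [1,0.28,0,0],
  [1,0.28,0,0],
])

```text
time: 39.12
tool_pos: [0.5814, 0.1553, 0.4276]
tool_rot: [-3.141, 0.0, 1.679]
wrist_force: [0.4, -0.3, -1.1]
opening: 0.0307
grip_force: 30.0
```

move_arm([
  [0.7,0.2,0,0],
  [0,0,0,0],
  [0,0,0,0],
  [0,0,0,0],
])

```text
time: 39.45
tool_pos: [0.5846, 0.1708, 0.4276]
tool_rot: [-3.141, 0.001, 1.677]
wrist_force: [0.0, -1.2, -0.8]
opening: 0.031
grip_force: 30.0
```

```bash
python3 p.py .5858 .1806 .2555 1.677
```

```text
pos [0.5846 0.1708 0.4276] yaw 1.677 SHARES [0.39 0.09 6.89] turn 0.0 t 39.5 F [ 0.  -1.2 -0.8] open 0.031
```

move_arm([
  [0.39,0.09,0,0],
  [0,0,0.7,0],
  [0,0,1,0],
  [0,0,1,0],
  [0,0,1,0],
  [0,0,1,0],
  [0,0,0.8,0],
  [0,0,0.5,0],
  [0,0,0,0],
  [0,0,0,0],
])

```text
time: 40.28
tool_pos: [0.5858, 0.1817, 0.278]
tool_rot: [-3.141, 0.0, 1.678]
wrist_force: [0.3, -0.3, -0.9]
opening: 0.0312
grip_force: 30.0
```

move_arm([
  [0,0,0.4,0],
  [0,0,0.3,0],
  [0,0,0.2,0],
  [0,0,0,0],
  [0,0,0,0],
])

```text
time: 40.7
tool_pos: [0.5856, 0.182, 0.2552]
tool_rot: [-3.141, 0.0, 1.679]
wrist_force: [0.8, 0.2, -1.0]
opening: 0.031
grip_force: 30.0
```

```bash
python3 p.py .5858 .1806 .2550 1.677
```

```text
pos [0.5856 0.182  0.2552] yaw 1.679 SHARES [-0.06  0.    0.01] turn 0.02 t 40.7 F [ 0.8  0.2 -1. ] open 0.031
```

Release, rise, then travel back to vase 5 at about (0.502, −0.400).

move_arm([
  [0,0,0.04,0],
  [0,0,0,0],
  [0,0,0,0],
  [0,0,0,0],
  [0,0,0,0],
  [0,0,0,0],
  [0,0,0,0],
  [0,0,0,0],
], hand=0.3)

```text
time: 41.37
tool_pos: [0.5856, 0.182, 0.2543]
tool_rot: [3.141, -0.0, 1.679]
wrist_force: [-0.1, -0.9, 0.1]
opening: 0.0604
grip_force: 0.0
```

move_arm([
  [0,0,-0.5,0],
  [0,0,-1,0],
  [0,0,-1,0],
  [0,0,-1,0],
  [0,0,-1,0],
  [0,0,-1,0],
  [-0.5,-0.1,-0.4,0],
  [-1,-0.24,0,0],
  [-1,-0.24,0,0],
  [-1,-0.24,0,0],
])

```text
time: 42.2
tool_pos: [0.5741, 0.0907, 0.402]
tool_rot: [3.141, 0.0, 1.679]
wrist_force: [0.2, -0.4, -0.0]
opening: 0.0611
grip_force: 0.0
```

move_arm([
  [-1,-0.24,0,0],
  [-1,-0.24,0,0],
  [-1,-0.24,0,0],
  [-1,-0.24,0,0],
  [-1,-0.24,0,0],
  [-1,-0.24,0,0],
  [-1,-0.24,0,0],
  [-1,-0.24,0,0],
  [-1,-0.24,0,0],
  [-1,-0.24,0,0],
])

```text
time: 43.03
tool_pos: [0.5407, -0.1645, 0.4017]
tool_rot: [-3.141, -0.0, 1.678]
wrist_force: [0.2, -0.6, 0.2]
opening: 0.0609
grip_force: 0.0
```

```bash
python3 v.py; python3 p.py .5018 -.40 .40 1.677
```

```text
([0.5871, 0.1846, 0.1068], np.float64(0.0))
([0.6611, -0.0746, 0.1046], np.float64(0.1))
([0.5015, -0.3998, 0.1111], np.float64(0.1))
pos [ 0.5395 -0.1688  0.402 ] yaw 1.67 SHARES [-9.06 -2.41  0.08] turn -0.07 t 43.1 F [ 0.5 -0.9  0.3] open 0.061
```

move_arm([
  [-0.7,-0.2,0,0],
  [-1,-0.27,0,0],
  [-1,-0.27,0,0],
  [-1,-0.27,0,0],
  [-1,-0.27,0,0],
  [-1,-0.27,0,0],
  [-1,-0.27,0,0],
  [-1,-0.27,0,0],
  [-1,-0.27,0,0],
  [-0.4,-0.1,0,0],
])

```text
time: 43.97
tool_pos: [0.5029, -0.3986, 0.4017]
tool_rot: [-3.14, 0.002, 1.674]
wrist_force: [-0.4, 0.9, -0.3]
opening: 0.0608
grip_force: 0.0
```

move_arm([
  [0,0,0,0],
  [0,0,0,0],
  [0,0,0,0],
])

```text
time: 44.22
tool_pos: [0.5061, -0.3934, 0.4015]
tool_rot: [3.141, -0.002, 1.681]
wrist_force: [0.1, 0.4, 0.3]
opening: 0.061
grip_force: 0.0
```

```bash
python3 v.py; python3 p.py .5018 -.40 .2565 1.677
```

```text
([0.5014, -0.3998, 0.1109], np.float64(0.0))
([0.6846, -0.4608, 0.0984], np.float64(0.2))
pos [ 0.5064 -0.3932  0.4017] yaw 1.682 SHARES [-0.25 -0.21  5.81] turn 0.05 t 44.3 F [-0.3  0.7 -0.2] open 0.061
```

move_arm([
  [-0.25,-0.2,0,0],
  [0,0,1,0],
  [0,0,1,0],
  [0,0,1,0],
  [0,0,1,0],
  [0,0,0.8,0],
  [0,0,0.6,0],
  [0,0,0.4,0],
  [0,0,0,0],
  [0,0,0,0],
])

```text
time: 45.15
tool_pos: [0.5012, -0.4019, 0.2571]
tool_rot: [3.141, 0.0, 1.679]
wrist_force: [0.1, -1.0, 0.7]
opening: 0.0611
grip_force: 0.0
```

move_arm([
  [0,0,0,0],
  [0,0,0,0],
  [0,0,0,0],
  [0,0,0,0],
  [0,0,0,0],
  [0,0,0,0],
  [0,0,0,0],
  [0,0,0,0],
  [0,0,0,0],
], hand=1)

```text
time: 45.9
tool_pos: [0.5012, -0.4019, 0.257]
tool_rot: [3.141, 0.0, 1.679]
wrist_force: [0.9, 0.4, 2.7]
opening: 0.0308
grip_force: 30.0
```

move_arm([
  [0,0,-0.5,0],
  [0,0,-0.8,0],
  [0,0,-1,0],
  [0,0,-1,0],
  [0,0,-1,0],
  [0,0,-0.7,0],
  [0,0,-0.6,0],
  [0,0,0,0],
  [0,0,0,0],
  [0,0,0,0],
])

```text
time: 46.73
tool_pos: [0.5007, -0.4015, 0.3956]
tool_rot: [-3.14, -0.001, 1.679]
wrist_force: [0.2, 0.3, -1.8]
opening: 0.031
grip_force: 30.0
```

move_arm([
  [0,0,0,0],
])

```text
time: 46.82
tool_pos: [0.5008, -0.4014, 0.3952]
tool_rot: [-3.14, -0.002, 1.679]
wrist_force: [0.2, -0.3, -1.4]
opening: 0.0308
grip_force: 30.0
```

move_arm([
  [0,0,0,0],
])

```text
time: 46.9
tool_pos: [0.5009, -0.4014, 0.3953]
tool_rot: [-3.14, -0.001, 1.679]
wrist_force: [0.4, 0.2, -2.8]
opening: 0.0308
grip_force: 30.0
```

```bash
python3 v.py; python3 p.py .594 .104 .42 1.677
python3 - <<'E'
from h import *
fr=frames("e1")
f=lambda im:cv2.resize(im,None,fx=2.5,fy=2.5,interpolation=cv2.INTER_CUBIC)
cv2.imwrite("pics/e1.png",np.hstack([f(fr["side"][100:260,185:345]),f(fr["top"][80:240,130:290])])[:,:,::-1])
E
```

```text
([0.6845, -0.4611, 0.0987], np.float64(0.1))
pos [ 0.5009 -0.4016  0.3958] yaw 1.679 SHARES [19.71  5.88 -0.97] turn 0.02 t 47.0 F [ 0.5 -0.2 -2.4] open 0.031
```

View pics/e1.png

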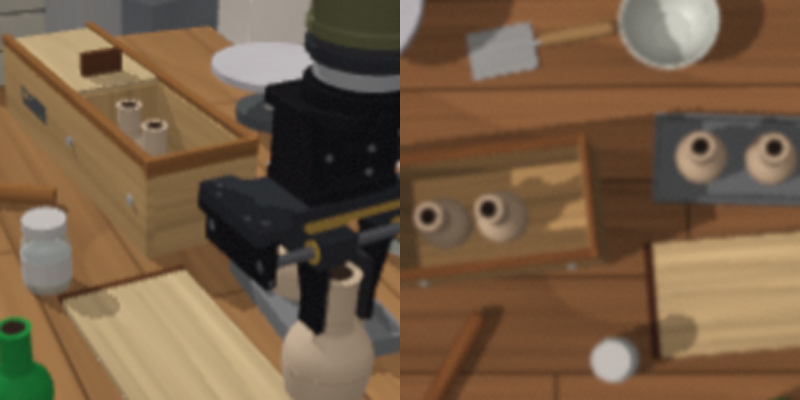

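Both chest vases and both tray vases stand upright at (430,215)/(490,208) and (700,148)/(772,148). Vase 5 reads light (about −2 N), and I'll recheck on the way to the −y slot.

move_arm([
  [0,0,-0.8,0],
  [0.5,0.15,-0.4,0],
  [1,0.3,0,0],
  [1,0.3,0,0],
  [1,0.3,0,0],
  [1,0.3,0,0],
  [1,0.3,0,0],
  [1,0.3,0,0],
  [1,0.3,0,0],
  [1,0.3,0,0],
])

```text
time: 47.93
tool_pos: [0.5414, -0.1826, 0.4268]
tool_rot: [3.141, -0.0, 1.679]
wrist_force: [1.1, 0.3, -1.3]
opening: 0.0309
grip_force: 30.0
```

move_arm([
  [1,0.3,0,0],
  [1,0.3,0,0],
  [1,0.3,0,0],
  [1,0.3,0,0],
  [1,0.3,0,0],
  [1,0.3,0,0],
  [1,0.3,0,0],
  [1,0.3,0,0],
  [1,0.3,0,0],
  [1,0.3,0,0],
])

```text
time: 48.77
tool_pos: [0.5892, 0.0741, 0.4268]
tool_rot: [3.141, -0.0, 1.679]
wrist_force: [0.7, -0.0, -2.5]
opening: 0.0309
grip_force: 30.0
```

move_arm([
  [0.95,0.3,0,0],
  [0,0,0,0],
  [0,0,0,0],
  [0,0,0,0],
])

```text
time: 49.1
tool_pos: [0.594, 0.0966, 0.4266]
tool_rot: [-3.141, 0.001, 1.678]
wrist_force: [0.4, 0.1, -2.0]
opening: 0.031
grip_force: 30.0
```

move_arm([
  [0,0,0,0],
])

```text
time: 49.18
tool_pos: [0.594, 0.0957, 0.4269]
tool_rot: [3.141, 0.001, 1.676]
wrist_force: [-0.1, -0.4, -1.0]
opening: 0.0311
grip_force: 30.0
```

```bash
python3 p.py .594 .104 .2545 1.677
```

```text
pos [0.594  0.0957 0.4269] yaw 1.676 SHARES [0.33 0.03 6.9 ] turn -0.01 t 49.2 F [-0.1 -0.4 -1. ] open 0.031
```

move_arm([
  [0.3,0.03,0,0],
  [0,0,0.7,0],
  [0,0,1,0],
  [0,0,1,0],
  [0,0,1,0],
  [0,0,0.8,0],
  [0,0,0.4,0],
  [0,0,0,0],
  [0,0,0,0],
])

```text
time: 49.93
tool_pos: [0.5942, 0.1047, 0.3047]
tool_rot: [3.141, -0.0, 1.678]
wrist_force: [-0.1, -0.1, -1.6]
opening: 0.031
grip_force: 30.0
```

```bash
python3 p.py .594 .104 .2545 1.677
```

```text
pos [0.5942 0.1047 0.3047] yaw 1.678 SHARES [-0.03 -0.01  2.01] turn 0.01 t 49.9 F [-0.1 -0.1 -1.6] open 0.031
```

move_arm([
  [-0.03,0,0.6,0],
  [0,0,0.6,0],
  [0,0,0.4,0],
  [0,0,0.3,0],
  [0,0,0.1,0],
  [0,0,0,0],
  [0,0,0,0],
])

```text
time: 50.52
tool_pos: [0.5944, 0.1042, 0.255]
tool_rot: [3.14, -0.0, 1.679]
wrist_force: [-0.1, 0.4, -1.2]
opening: 0.0307
grip_force: 30.0
```

```bash
python3 p.py .594 .104 .2540 1.677
```

```text
pos [0.5944 0.1042 0.255 ] yaw 1.679 SHARES [-0.01 -0.02  0.04] turn 0.02 t 50.5 F [-0.1  0.4 -1.2] open 0.031
```

move_arm([
  [0,0,0,0],
  [0,0,0,0],
  [0,0,0,0],
  [0,0,0,0],
  [0,0,0,0],
  [0,0,0,0],
  [0,0,0,0],
  [0,0,0,0],
], hand=0.3)

```text
time: 51.18
tool_pos: [0.594, 0.1042, 0.2543]
tool_rot: [3.142, -0.0, 1.679]
wrist_force: [-0.4, -0.7, 0.8]
opening: 0.0605
grip_force: 0.0
```

move_arm([
  [0,0,-0.5,0],
  [0,0,-1,0],
  [0,0,-1,0],
  [0,0,-1,0],
  [0,0,-1,0],
  [0,0,-1,0],
  [0,0,-0.8,0],
  [0,0,0,0],
  [0,0,0,0],
])

```text
time: 51.93
tool_pos: [0.5943, 0.1039, 0.4139]
tool_rot: [3.138, -0.001, 1.679]
wrist_force: [0.0, -0.2, -0.9]
opening: 0.0606
grip_force: 0.0
```

```bash
python3 p.py .5685 .349 .40 -3.034
```

```text
pos [0.5943 0.1039 0.4139] yaw 1.679 SHARES [9.86 0.03 0.56] turn -15.71 t 51.9 F [ 0.  -0.2 -0.9] open 0.061
```

move_arm([
  [0.86,0,0,0],
  [1,0,0,0],
  [1,0,0,0],
  [1,0,0,0],
  [1,0,0,0],
  [1,0,0,0],
  [1,0,0,0],
  [1,0,0,0],
  [1,0,0,0],
  [1,0,0,0],
])

```text
time: 52.77
tool_pos: [0.5669, 0.3503, 0.4104]
tool_rot: [-3.14, 0.001, 1.679]
wrist_force: [1.1, 0.4, 0.5]
opening: 0.0608
grip_force: 0.0
```

move_arm([
  [0,0,0,-0.7],
  [0,0,0,-1],
  [0,0,0,-1],
  [0,0,0,-1],
  [0,0,0,-1],
  [0,0,0,-1],
  [0,0,0,-1],
  [0,0,0,-1],
  [0,0,0,-1],
  [0,0,0,-1],
])

```text
time: 53.6
tool_pos: [0.5671, 0.3491, 0.4103]
tool_rot: [-3.139, -0.001, 2.654]
wrist_force: [-0.0, 0.4, 0.5]
opening: 0.0607
grip_force: 0.0
```

move_arm([
  [0,0,0,-1],
  [0,0,0,-1],
  [0,0,0,-1],
  [0,0,0,-1],
  [0,0,0,-1],
  [0,0,0,-1],
  [0,0,0,0],
  [0,0,0,0],
])

```text
time: 54.27
tool_pos: [0.5673, 0.349, 0.4107]
tool_rot: [-3.141, -0.002, -3.037]
wrist_force: [-0.1, 0.1, -0.0]
opening: 0.0607
grip_force: 0.0
```

```bash
python3 v.py; python3 p.py .5685 .349 .312 -3.034
python3 - <<'E'
from h import *
fr=frames("g1")
f=lambda im:cv2.resize(im,None,fx=2.5,fy=2.5,interpolation=cv2.INTER_CUBIC)
cv2.imwrite("pics/g1.png",np.hstack([f(fr["side"][80:240,185:345]),f(fr["top"][80:240,130:290])])[:,:,::-1])
E
```

```text
([0.5871, 0.1846, 0.1068], np.float64(0.0))
([0.6642, -0.1065, 0.1039], np.float64(0.1))
([0.6592, -0.1732, 0.1034], np.float64(0.1))
([0.6844, -0.461, 0.0988], np.float64(0.0))
pos [0.5673 0.3491 0.4112] yaw -3.037 SHARES [-0.05 -0.01  3.97] turn -0.03 t 54.4 F [-0.8  1.2 -0.3] open 0.061
```

View pics/g1.png

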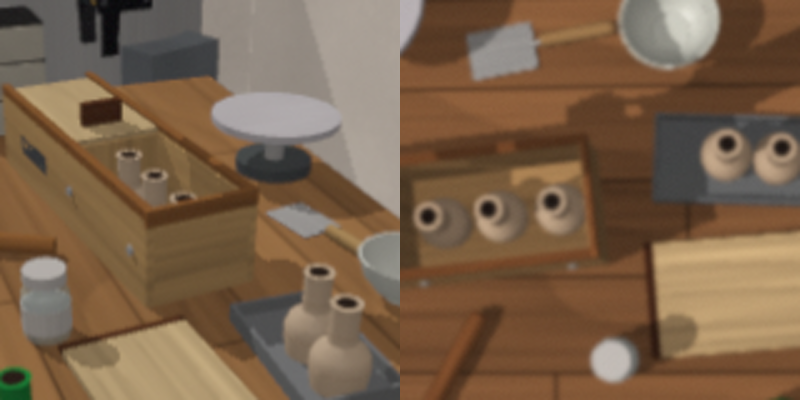

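Three vases stand upright in the chest. One tray vase was knocked sideways to (725,143), but both still stand upright on the tray floor (rim heights 0.104 m). Now I'll shut the cover.

move_arm([
  [-0.05,0,1,0],
  [0,0,1,0],
  [0,0,1,0],
  [0,0,0.6,0],
  [0,0,0.3,0],
  [0,0,0,0],
  [0,0,0,0],
])

```text
time: 55.05
tool_pos: [0.5689, 0.3495, 0.3148]
tool_rot: [3.141, 0.001, -3.035]
wrist_force: [1.0, -0.0, 1.0]
opening: 0.0615
grip_force: 0.0
```

move_arm([
  [0,0,0,0],
  [0,0,0,0],
  [0,0,0,0],
  [0,0,0,0],
  [0,0,0,0],
  [0,0,0,0],
  [0,0,0,0],
  [0,0,0,0],
  [0,0,0,0],
  [0,0,0,0],
], hand=1)

```text
time: 55.88
tool_pos: [0.5687, 0.3494, 0.3143]
tool_rot: [3.141, 0.0, -3.034]
wrist_force: [0.2, -0.4, -0.5]
opening: 0.0159
grip_force: 30.0
```

move_arm([
  [0,0,0,0],
  [0,0,0,0],
  [0,0,0,0],
])

```text
time: 56.13
tool_pos: [0.5687, 0.3494, 0.3143]
tool_rot: [3.141, 0.0, -3.034]
wrist_force: [-0.5, 1.5, -0.0]
opening: 0.016
grip_force: 30.0
```

```bash
python3 p.py .5936 .108 .3125 -3.034
```

```text
pos [0.5687 0.3494 0.3143] yaw -3.034 SHARES [ 0.04 -9.71  0.07] turn -0.0 t 56.1 F [-0.5  1.5 -0. ] open 0.016
```

move_arm([
  [0,-0.3,0,0],
  [0,-0.5,0,0],
  [0,-0.5,0,0],
  [0,-0.5,0,0],
  [0,-0.5,0,0],
  [0,-0.5,0,0],
  [0,-0.5,0,0],
  [0,-0.5,0,0],
  [0,-0.5,0,0],
  [0,-0.5,0,0],
])

```text
time: 56.97
tool_pos: [0.5816, 0.2288, 0.3143]
tool_rot: [3.141, -0.0, -3.034]
wrist_force: [1.3, 3.4, -0.5]
opening: 0.0151
grip_force: 30.0
```

move_arm([
  [0,-0.5,0,0],
  [0,-0.5,0,0],
  [0,-0.5,0,0],
  [0,-0.5,0,0],
  [0,-0.5,0,0],
  [0,-0.5,0,0],
  [0,-0.5,0,0],
  [0,-0.4,0,0],
  [0,-0.2,0,0],
  [0,0,0,0],
])

```text
time: 57.8
tool_pos: [0.5927, 0.1253, 0.3143]
tool_rot: [-3.139, -0.001, -3.037]
wrist_force: [1.1, -1.9, 0.5]
opening: 0.0157
grip_force: 30.0
```

```bash
python3 p.py .5936 .108 .3125 -3.034
```

```text
pos [0.5927 0.1253 0.3143] yaw -3.037 SHARES [ 0.04 -0.69  0.07] turn -0.03 t 57.8 F [ 1.1 -1.9  0.5] open 0.016
```

move_arm([
  [0,-0.2,0,0],
  [0,-0.2,0,0],
  [0,0,0,0],
  [0,0,0,0],
])

```text
time: 58.13
tool_pos: [0.5936, 0.1176, 0.3143]
tool_rot: [-3.141, -0.0, -3.035]
wrist_force: [-1.4, -0.8, 0.2]
opening: 0.016
grip_force: 30.0
```

move_arm([
  [0,-0.15,0,0],
  [0,0,0,0],
  [0,0,0,0],
])

```text
time: 58.38
tool_pos: [0.5939, 0.1144, 0.3143]
tool_rot: [-3.141, -0.0, -3.034]
wrist_force: [-0.7, 0.4, 0.9]
opening: 0.0159
grip_force: 30.0
```

move_arm([
  [0,-0.1,0,0],
  [0,0,0,0],
  [0,0,0,0],
])

```text
time: 58.63
tool_pos: [0.5941, 0.1124, 0.3143]
tool_rot: [3.141, -0.0, -3.034]
wrist_force: [-1.7, 2.3, 0.8]
opening: 0.0159
grip_force: 30.0
```

move_arm([
  [0,-0.1,0,0],
  [0,0,0,0],
  [0,0,0,0],
])

```text
time: 58.88
tool_pos: [0.5942, 0.1119, 0.3143]
tool_rot: [3.138, -0.0, -3.032]
wrist_force: [-2.4, 6.7, -0.4]
opening: 0.0158
grip_force: 30.0
```

move_arm([
  [0,-0.1,0,0],
  [0,0,0,0],
  [0,0,0,0],
])

```text
time: 59.13
tool_pos: [0.5942, 0.1114, 0.3142]
tool_rot: [3.136, -0.0, -3.031]
wrist_force: [-2.2, 10.8, 0.5]
opening: 0.0157
grip_force: 30.1
```

move_arm([
  [0,-0.06,0,0],
  [0,0,0,0],
  [0,0,0,0],
])

```text
time: 59.38
tool_pos: [0.5942, 0.1111, 0.3143]
tool_rot: [3.134, 0.0, -3.03]
wrist_force: [-3.1, 12.4, -0.8]
opening: 0.0161
grip_force: 30.1
```

The force rises sharply at y≈0.111, which suggests the stop. I'll release and check.

move_arm([
  [0,0,0,0],
  [0,0,0,0],
  [0,0,0,0],
  [0,0,0,0],
  [0,0,0,0],
  [0,0,0,0],
  [0,0,0,0],
], hand=0.3)

```text
time: 59.97
tool_pos: [0.5951, 0.1046, 0.3143]
tool_rot: [-3.141, 0.0, -3.036]
wrist_force: [0.6, 0.7, 0.5]
opening: 0.0544
grip_force: 0.0
```

move_arm([
  [0,0,-1,0],
  [0,0,-1,0],
  [0,0,-1,0],
  [0,0.8,-0.5,0],
  [0,1,0,0],
  [0,1,0,0],
  [0,1,0,0],
  [0,1,0,0],
  [0,1,0,0],
  [0,1,0,0],
])

```text
time: 60.8
tool_pos: [0.5767, 0.2753, 0.4018]
tool_rot: [-3.141, 0.0, -3.035]
wrist_force: [0.2, -0.5, 0.9]
opening: 0.0611
grip_force: 0.0
```

move_arm([
  [0,1,0,0],
  [0,1,0,0],
  [0,1,0,0],
  [0,0.5,0,0],
  [0,0,0,0],
  [0,0,0,0],
])

```text
time: 61.3
tool_pos: [0.5676, 0.3611, 0.4014]
tool_rot: [-3.14, -0.0, -3.034]
wrist_force: [-0.2, -0.3, 0.6]
opening: 0.0612
grip_force: 0.0
```

```bash
python3 p.py .5685 .349 .40 -3.034
python3 - <<'E'
from h import *
fr=frames("k1")
f=lambda im,k:cv2.resize(im,None,fx=k,fy=k,interpolation=cv2.INTER_CUBIC)
cv2.imwrite("pics/k1.png",np.hstack([f(fr["side"][120:180,220:300],5),f(fr["top"][130:190,155:235],5)])[:,:,::-1])
E
```

```text
pos [0.5676 0.3611 0.4014] yaw -3.034 SHARES [ 0.01 -0.49  0.06] turn 0.0 t 61.3 F [-0.2 -0.3  0.6] open 0.061
```

View pics/k1.png

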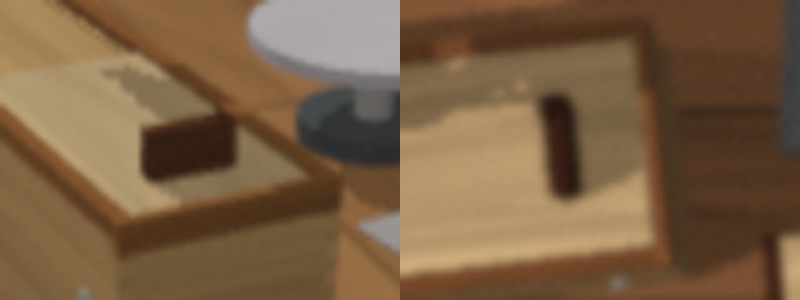

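The cover meets the stop along its whole edge with no gap, near (645,140) in the right half. One last tray check, then I'll hand in.

```bash
python3 v.py; python3 -c "
from workcell import *
print(hand_in())"
```

```text
([0.6645, -0.1066, 0.1037], np.float64(0.0))
([0.6592, -0.1732, 0.1034], np.float64(0.1))
([0.6844, -0.4608, 0.0987], np.float64(0.1))
the job is handed in; nothing more can be done
None
```

I handed the job in at about 61 s with no verdict returned: three light vases stand in the chest, two heavy ones stand upright in the reject tray (one was knocked a few centimetres but stayed up), and the cover is shut against its stop.

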